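# Clamp a board in the tester and start the test

### The job

Get the board tester going: push the round-headed clamp beside the circuit board down until it is fully home, then the square-headed clamp at the board's other end, then tip the switch box's rocker fully over by pressing down its raised, ribbed half, and last press the round start key all the way in, for about half a second, and let it come back up. Do not press the long bar-shaped stop key, keep strictly to this order, and do not pick up or shift the board, the bottle, the nozzle or the tape roll.

Things in the scene. Friction and masses are not known exactly. Their poses are not given: they have to be found in the camera images.
- nest: Board nest, a fixed grey block 110 (x) x 210 (y) x 26 mm high, origin at the centre of its underside on the bench. A green circuit board lies in its middle; the round-headed clamp stands at its +y end, the square-headed clamp at its -y end, both 82 mm from its centre on its own y axis.
- clamp_round_top (a point): Centre of the top face of the round-headed clamp: black disc head 34 mm across, 12 mm thick, on a vertical plunger; the top is 65 mm above the bench when up and 51 mm when home. A short steel nose points from it over the board's edge. Moves with the clamp.
- clamp_round (a joint): Travel of the round-headed clamp in m: 0 fully up, 0.014 fully home (hard stop); it starts up to 2 mm down. It needs about 6 N straight down and stays where it is pushed.
- clamp_square_top (a point): Centre of the top face of the square-headed clamp: black square head 32 x 32 mm, 12 mm thick; otherwise like the round-headed one (top 65 mm up, 51 mm home). Moves with the clamp.
- clamp_square (a joint): Travel of the square-headed clamp in m: 0 fully up, 0.014 fully home (hard stop); it needs about 6 N and stays where it is pushed.
- rocker_on_half (a point): Point on top of the rocker's ribbed half, 18 mm from the rocker's hinge, where to press to switch on. The rocker is a black paddle 56 x 32 mm in the top of the switch box, a low grey box 84 x 76 mm and 35 mm high (the black frame round the rocker reaches 40 mm). Off: the ribbed half is up and this point is about 54 mm above the bench; on: about 46 mm. Moves with the rocker; the point's x axis is level in the as-built off state and points from the hinge towards the ribbed half.
- rocker (a joint): Rocker angle in rad: 0 off (ribbed half up), 0.4 fully on (ribbed half down, hard stop); it starts within 0.04 of off. About 4 N on the ribbed half turns it; it stays where it is left.
- start_key_top (a point): Centre of the top face of the round start key: black disc 38 mm across on a low grey box 84 x 76 x 35 mm, top 53 mm above the bench when up, 46 mm when fully in. Moves with the key.
- start_key (a joint): Travel of the start key in m: 0 up, 0.007 fully in. Sprung: moves from about 2.3 N, fully in at about 5.4 N, returns by itself.
- stop_key_top (a point): Centre of the top face of the bar-shaped stop key: black, 28 (x) x 56 (y) mm, on a box like the start key's, top 53 mm above the bench. Not to be pressed.
- stop_key (a joint): Travel of the stop key in m: 0 up, 0.007 fully in; sprung like the start key.
- board: Green circuit board 80 x 120 x 4 mm lying loose in the nest, its underside (origin, at the centre) 34 mm above the bench; its long axis is y, parts on it stand up to 6 mm. Stays where it is.
- flux_bottle: Small amber bottle with a pointed black cap, 35 mm across, 102 mm tall, loose, standing to the right; origin at the centre of its underside. A bystander.
- nozzle_1: Grey metal hot-air nozzle with a small side clamp, 25 x 31 x 40 mm, loose, standing behind the control boxes; origin at its underside. A bystander.
- heat_tape: Orange roll of tape lying flat, 58 mm across, 16 mm high, loose, to the left; origin at the centre of its underside. A bystander.
Things that resemble listed ones, but are neither listed nor needed, are in the scene too. What is shaped like the part that bears start_key_top but green is not meant.

How it is judged:
On the way, in this order (a step that is already met when the one before it is completed fails the run):
1. the round-headed clamp is pushed home (value of joint clamp_round above 0.011 m and value of joint clamp_square below 0.005 m), for 0.1 s.
2. the square-headed clamp is pushed home (value of joint each of clamp_round, clamp_square above 0.011 m and value of joint rocker below 0.15 rad), for 0.1 s.
3. the rocker is tipped on (value of joint each of clamp_round, clamp_square above 0.011 m and value of joint rocker above 0.3 rad and value of joint start_key below 0.002 m), for 0.1 s.
4. the start key is pressed in (value of joint each of clamp_round, clamp_square above 0.011 m and value of joint rocker above 0.3 rad and value of joint start_key above 0.005 m), for 0.2 s.
At the end, for the whole second after the job is handed in: Both clamps are home (at least 11 of 14 mm down), the rocker is on (more than 0.3 of 0.4 rad), the start key has been pressed at least 5 of 7 mm for 0.2 s and is back up (less than 2 mm), the stop key is up, the board has moved less than 8 mm and the bottle, nozzle and tape roll less than 20 mm (all of step 3 and value of joint stop_key below 0.002 m and distance of board from where it was at the start of the episode below 0.008 m and linear speed of board below 0.02 m/s and distance of each of flux_bottle, nozzle_1, heat_tape from where it was at the start of the episode below 0.02 m); the robot touches nothing.
It fails at once if the square-headed clamp is pushed before the round-headed one is home (value of joint clamp_square above 0.005 m and value of joint clamp_round below 0.011 m).
It fails at once if the rocker is tipped before both clamps are home (value of joint rocker above 0.2 rad and value of joint any of clamp_round, clamp_square below 0.011 m).
It fails at once if the start key is pressed before the rocker is on (value of joint start_key above 0.003 m and value of joint rocker below 0.3 rad).
It fails at once if the stop key is pressed (value of joint stop_key above 0.003 m).
It fails at once if the board, the bottle, the nozzle or the tape roll is lifted or shifted (distance of board from where it was at the start of the episode above 0.008 m or distance of any of flux_bottle, nozzle_1, heat_tape from where it was at the start of the episode above 0.02 m).
It also fails if it takes over 58 s, if anything falls off the work surface, if the arm or the gripper's body presses on something with over 40 N, if the wrist force passes 120 N, or if a joint passes its speed limit or range.

### The arm

A 7-joint arm with a two-finger parallel gripper is mounted at the origin on a cart in front of the work surface, level with it; the furniture and walls round the work are solid. World frame = base frame: x ahead of the robot, y to its left, z up, the work surface at z = 0. Lengths are in m, angles in rad, forces in N, time in s.
With the tool pointing down it reaches from about 0.4 to 0.85 m from the base axis. Payload 10.4 kg.
Tool frame: the origin (TCP) lies at the very end of the fingers, on their centre line; the grasp point (between the pads) lies 19 mm behind it (pinch_z is the distance from the TCP to the grasp point, in m); y points along the fingers, x is the direction in which the jaws open and shut, and the axes are right-handed (so a half turn about y gives the same grasp; the last joint's range is limited). The gripper opens to 87 mm and grips with 3 to 60 N. Pads are 19 mm wide; open, the fingers measure 117 mm over their backs; the gripper's body (75 mm by 190 mm) begins 51 mm behind the grasp point.
Start: joints at [1.209, 0.332, -0.065, 1.46, 0.022, 1.35, -0.088], TCP at [0.208, -0.589, 0.223] pointing down, gripper open.
Joint ranges: [-2.6, 2.6], [-0.5, 2.12], [-1.47, 1.34], [0.16, 2.42], [-1.27, 4.41], [0.06, 2.06], [-2.6, 2.6]. Speed limits (rad/s): [2.22, 2.22, 2.79, 2.79, 3.14, 3.14, 3.14].

### API

Orientations are given as a rotation vector (axis times angle).
In Python, from plant import * gives the robot as it stands.
- The arm moves only by the tool step_arm, never from a script. Its argument "motion" is a list that holds one entry, the list of rows, each a list of 7 numbers: the closure, from 0 (fully open) to 1 (shut), then the shift along the tool's x, y, z in m, then the turn, a rotation vector about the tool's x, y, z in rad. In form: [[[gripper, dx, dy, dz, rx, ry, rz], ...]]. A call has 1 to 20 rows; each row is the pose to reach, as a shift and turn from the pose commanded when the call began, along the tool's axes at that moment; what a row does not reach only later rows make up. A row lasts 1/8 s, in which the tool goes at most 62.5 mm and 10.7 degrees, less where a joint would pass 70% of its speed; a pose out of reach is approached as far as the arm can. A call with a gripper value outside its range is refused whole. The fingers move at their own pace and stop on an object; "squeeze" is the grip in N (left out, the last holds). Time passes only in rows, so rows that repeat a pose let the fingers close. It gives the time, the measured TCP pose, the force and the opening at its end, in the units of the state.
- read_state(): the state, without advancing time (a new reading comes with each control period).
- capture(name): name is "scene" or "top" or "wrist"; returns the picture (480x640x3 uint8, red, green, blue); there is no depth.
- camera_info(name): a dict with "K" (3x3 intrinsics, pixels), "R" (3x3) and "t" (3): a world point X has camera coordinates R X + t; the wrist camera has in their place "T_tool_cam" (4x4, takes a point from camera to tool coordinates, whose origin is the TCP and whose axes are the tool frame's). Camera axes: x right, y down, z forward; pixel columns grow to the right and rows downward; lengths in m; the calibration is good to about 2 mm. A picture is of the moment at which its call begins: read the wrist's pose just before it. camera_info takes no time and is no camera call.
- sign_off(): hands the job in, once; it reports no verdict.
Trained networks look in the newest picture that a camera, given by its name, has taken for a name from the list of things; names that differ only in an ending like _2 or _b are one class to them, and where a whole thing is asked for, a point or a joint stands for the part that bears it (a point fixed in the world has none). Each returns a list of dicts, best first, with "confidence" (0 to 1); they miss things now and then, are a little off and sometimes report something else, mostly with a low value. They report only what shows in the picture. A call takes as long as a camera call. They do not tell look-alikes from the thing itself.
- boxes_of(camera, thing): "centre" ([column, row] in pixels, amid what is visible of it).
- place_of(camera, thing): "centre" ([column, row] in pixels: a listed point, or the origin of a listed thing).
The state is a dict: "clock": time; "q": joint angles; "joint_velocities": joint speeds; "effort": joint torques, N m; "tcp_pos": TCP position; "orientation": TCP orientation; "force": force on the tool from outside, world axes, zero at the start; "wrist_torque": the same for the moment, N m; "grip_width": finger opening in m.
Only numpy, scipy, OpenCV 4.12 (cv2) and the standard library are available. Lean on these libraries where they do the work, as an engineer would, in place of code of your own. Each camera call takes 0.05 s, during which the arm holds its last target.

## Working session

There is one attempt and no reset: what is moved stays moved. The work goes in short steps, Python scripts to look and compute and a tool call to move; the robot and the scene stay as the last step left them, time stands still between calls to the robot, and variables do not carry over. Pictures are saved under pics/ and viewed, and the job is handed in when it is done.

Besides the shell and the picture viewer there is one more tool, called as name(argument=value, ...), one argument or row to a line, values as JSON. step_arm: Moves the arm, as the interface text tells. Its arguments: {"type":"object","properties":{"motion":{"type":"array"},"squeeze":{"type":"number"}},"required":["motion"]}

```bash
mkdir -p pics
python3 - <<'E'
from plant import *
import cv2,numpy as np
s=read_state();print({k:np.round(v,3).tolist() for k,v in s.items()})
for c in("scene","top"):
    im=capture(c);cv2.imwrite(f"pics/{c}0.png",im[:,:,::-1]);i=camera_info(c);print(c,i)
    for n in["nest","clamp_round_top","clamp_square_top","rocker_on_half","start_key_top","stop_key_top","flux_bottle","nozzle_1","heat_tape"]:
        print(n,[(np.round(d["centre"],1).tolist(),round(d["confidence"],2)) for d in place_of(c,n)][:4])
print(camera_info("wrist"))
E
```

```text
{'clock': 0.0, 'q': [1.209, 0.333, -0.065, 1.461, 0.022, 1.35, -0.089], 'joint_velocities': [-0.0, -0.001, 0.001, -0.001, 0.0, 0.001, 0.0], 'effort': [-0.001, -62.326, 0.024, -38.99, -0.062, 0.04, 0.0], 'tcp_pos': [0.208, -0.589, 0.222], 'orientation': [-1.35, 0.957, -0.955], 'force': [0.167, 0.105, -0.237], 'wrist_torque': [0.041, -0.019, 0.034], 'grip_width': 0.087}
scene {'K': array([[516.56875313,   0.        , 315.96466125],
       [  0.        , 516.56875313, 237.80203167],
       [  0.        ,   0.        ,   1.        ]]), 'R': array([[-0.8801835 , -0.47457532,  0.00743427],
       [-0.36023359,  0.65775406, -0.66150688],
       [ 0.30904492, -0.58492551, -0.74990225]]), 't': array([0.49110702, 0.34902814, 0.90215095])}
nest [([403.7, 247.4], 0.72), ([421.2, 205.4], 0.32)]
clamp_round_top [([391.8, 253.5], 0.69)]
clamp_square_top [([421.3, 204.5], 0.68)]
rocker_on_half [([266.0, 289.5], 0.72)]
start_key_top [([234.1, 222.9], 0.74), ([312.8, 239.9], 0.67)]
stop_key_top [([344.3, 202.6], 0.69)]
flux_bottle [([370.2, 180.4], 0.7)]
nozzle_1 [([298.4, 206.7], 0.63)]
heat_tape [([
[... 641 characters left out ...]
 195.4], 0.27)]
stop_key_top [([390.7, 241.7], 0.79)]
flux_bottle [([458.8, 242.8], 0.79)]
nozzle_1 [([378.2, 194.9], 0.58), ([348.4, 314.7], 0.19)]
heat_tape [([188.3, 273.1], 0.77)]
{'K': array([[402.63241108,   0.        , 318.854296  ],
       [  0.        , 402.63241108, 246.50682956],
       [  0.        ,   0.        ,   1.        ]]), 'T_tool_cam': array([[ 9.99999261e-01, -8.14362605e-04,  9.02435638e-04,
         4.62646262e-04],
       [-1.08265544e-03, -2.59162786e-01,  9.65833049e-01,
        -1.62233849e-01],
       [-5.52660584e-04, -9.65833312e-01, -2.59163476e-01,
         7.16085276e-02],
       [ 0.00000000e+00,  0.00000000e+00,  0.00000000e+00,
         1.00000000e+00]])}
```

View pictures.

View pics/scene0.png

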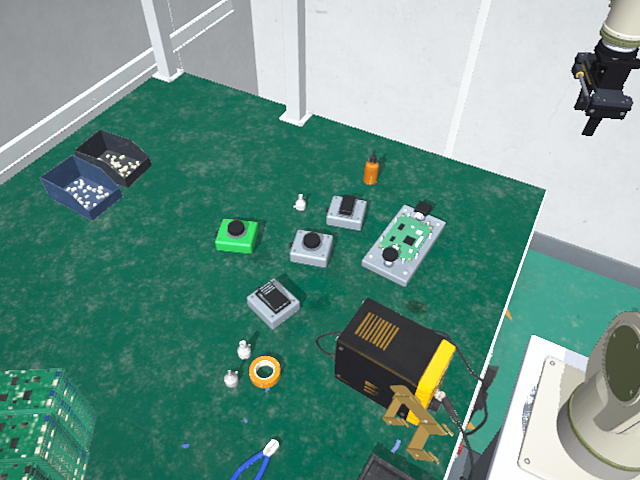

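View pics/top0.png

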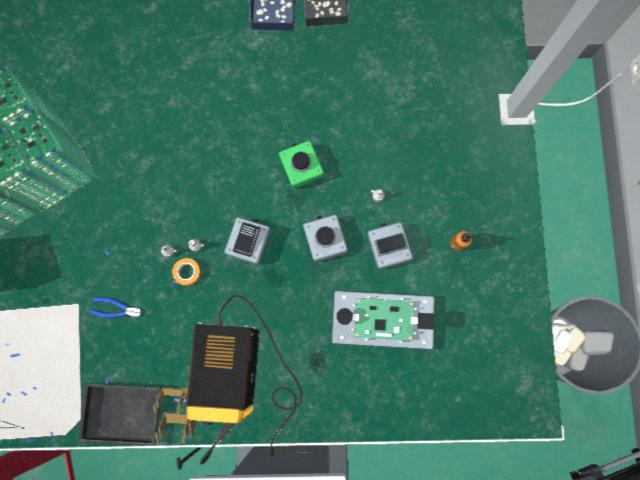

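```bash
cat > h.py <<'E'
from plant import *
import cv2,numpy as np
from scipy.spatial.transform import Rotation as Ro
def ray(c,px,z):
    i=camera_info(c);K,R,t=i["K"],np.array(i["R"]),np.array(i["t"])
    if True:
        o=-R.T@t; d=R.T@np.linalg.inv(K)@np.array([px[0],px[1],1.])
    return o+d*(z-o[2])/d[2]
def wray(px,z,s):
    i=camera_info("wrist");T=np.array(i["T_tool_cam"]);W=np.eye(4);W[:3,:3]=Ro.from_rotvec(s["orientation"]).as_matrix();W[:3,3]=s["tcp_pos"];W=W@T
    o=W[:3,3];d=W[:3,:3]@np.linalg.inv(i["K"])@np.array([px[0],px[1],1.]);return o+d*(z-o[2])/d[2]
E
python3 - <<'E'
from h import *
print(Ro.from_rotvec(read_state()["orientation"]).as_matrix().round(3))
for n,z,a,b in [("round",.065,(391.8,253.5),(346.4,313.8)),("sq",.065,(421.3,204.5),(427.4,317.9)),("rock",.054,(266,289.5),(243,231.8)),("start",.053,(312.8,239.9),(323.1,236.2)),("start?",.053,(234.1,222.9),(299.2,161.5)),("stop",.053,(344.3,202.6),(390.7,241.7)),("bottle",0,(370.2,180.4),(458.8,242.8)),("noz",0,(298.4,206.7),(378.2,194.9)),("tape",0,(267.8,371),(188.3,273.1))]:
    print(n,ray("scene",a,z).round(4),ray("top",b,z).round(4))
E
```

```text
[[ 0.332  0.     0.943]
 [-0.943 -0.     0.332]
 [ 0.    -1.     0.   ]]
round [ 0.4634 -0.1611  0.065 ] [ 0.4728 -0.1702  0.065 ]
sq [ 0.4608 -0.3294  0.065 ] [ 0.4613 -0.333   0.065 ]
rock [0.6518 0.0389 0.054 ] [0.6494 0.0422 0.054 ]
start [ 0.633  -0.1237  0.053 ] [ 0.6363 -0.1261  0.053 ]
start? [ 0.8126 -0.0833  0.053 ] [ 0.8013 -0.0779  0.053 ]
stop [ 0.6238 -0.2608  0.053 ] [ 0.6213 -0.267   0.053 ]
bottle [ 0.6225 -0.4157  0.    ] [ 0.6255 -0.4211  0.    ]
noz [ 0.7381 -0.2429  0.    ] [ 0.7377 -0.2496  0.    ]
tape [0.5718 0.1671 0.    ] [0.5717 0.1699 0.    ]
```

The top view shows the nest at about (384,320) with the round head at (344,316) and the square head at (426,320). The rocker is at (247,238), the grey start key at (325,236) and the stop bar at (391,243). The green box at (301,163) is the decoy. I'll move in for wrist views.

step_arm(
  motion=[
    [[1,-0.03,-0.028,0.03,0,0,0],[1,-0.06,-0.028,0.06,0,0,0],[1,-0.09,-0.028,0.09,0,0,0],[1,-0.12,-0.028,0.12,0,0,0],[1,-0.15,-0.028,0.15,0,0,0],[1,-0.18,-0.028,0.18,0,0,0],[1,-0.21,-0.028,0.21,0,0,0],[1,-0.24,-0.028,0.24,0,0,0],[1,-0.265,-0.028,0.265,0,0,0],[1,-0.29,-0.028,0.29,0,0,0],[1,-0.313,-0.028,0.324,0,0,0],[1,-0.313,-0.028,0.324,0,0,0],[1,-0.313,-0.028,0.324,0,0,0]],
  ],
)

```text
clock: 2.62
tcp_pos: [0.4089, -0.1872, 0.2506]
orientation: [-1.351, 0.956, -0.956]
force: [-0.5, -0.4, 0.2]
grip_width: 0.0005
```

Run:
```python
from h import *
s=read_state();im=capture("wrist");cv2.imwrite("pics/w1.png",im[:,:,::-1])
for n,z in [("clamp_round_top",.064),("clamp_square_top",.065),("start_key_top",.053),("rocker_on_half",.054),("stop_key_top",.053),("nest",0)]:
    for d in place_of("wrist",n)[:3]: print(n,np.round(d["centre"],1),round(d["confidence"],2),wray(d["centre"],z,s).round(4))
```

```text
clamp_round_top [319.7 147.2] 0.65 [ 0.4703 -0.1673  0.064 ]
clamp_square_top [488.5 224. ] 0.92 [ 0.4576 -0.3295  0.065 ]
clamp_square_top [624.2  71.5] 0.56 [ 0.6068 -0.378   0.065 ]
clamp_square_top [317.1 145.2] 0.49 [ 0.4711 -0.1647  0.065 ]
rocker_on_half [502.    4.7] 0.72 [ 0.6219 -0.2676  0.054 ]
stop_key_top [500.4   6.4] 0.96 [ 0.6208 -0.2672  0.053 ]
```

View pics/w1.png

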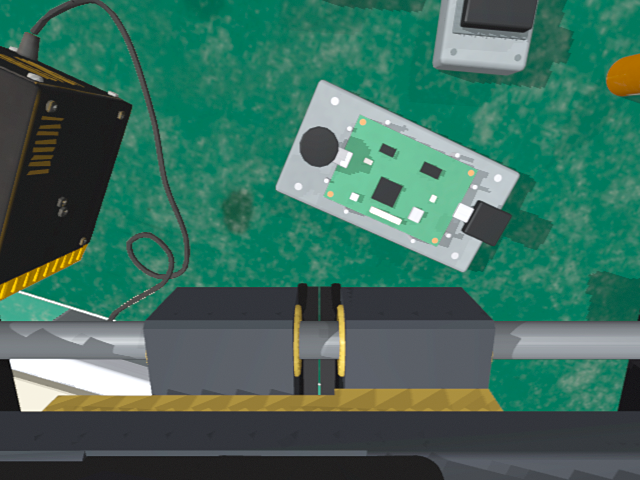

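The round head is at about (319,146) in the wrist view, which gives world (0.470, -0.167). The square head is at (487,223), which gives (0.458, -0.330). They are 163 mm apart, matching the expected 164 mm. I'll press the round clamp.

step_arm(
  motion=[
    [[1,0.001,0.03,0.03,0,0,0],[1,0.001,0.07,0.064,0,0,0],[1,0.001,0.12,0.064,0,0,0],[1,0.001,0.16,0.064,0,0,0],[1,0.001,0.18,0.064,0,0,0],[1,0.001,0.185,0.064,0,0,0],[1,0.001,0.19,0.064,0,0,0],[1,0.001,0.194,0.064,0,0,0],[1,0.001,0.198,0.064,0,0,0],[1,0.001,0.2,0.064,0,0,0],[1,0.001,0.2015,0.064,0,0,0],[1,0.001,0.2015,0.064,0,0,0]],
  ],
)

```text
clock: 4.47
tcp_pos: [0.4704, -0.1666, 0.0513]
orientation: [-1.351, 0.955, -0.957]
force: [-9.4, 3.8, 17.7]
grip_width: 0.0006
```

step_arm(
  motion=[
    [[1,0,-0.02,0,0,0,0],[1,0,-0.04,0,0,0,0],[1,0.03,-0.045,-0.013,0,0,0],[1,0.07,-0.045,-0.031,0,0,0],[1,0.11,-0.045,-0.048,0,0,0],[1,0.15,-0.045,-0.066,0,0,0],[1,0.15,-0.045,-0.066,0,0,0],[1,0.15,-0.03,-0.066,0,0,0],[1,0.15,-0.02,-0.066,0,0,0],[1,0.15,-0.014,-0.066,0,0,0],[1,0.15,-0.01,-0.066,0,0,0],[1,0.15,-0.006,-0.066,0,0,0],[1,0.15,-0.003,-0.066,0,0,0],[1,0.15,-0.001,-0.066,0,0,0],[1,0.15,0.0,-0.066,0,0,0],[1,0.15,0.0,-0.066,0,0,0]],
  ],
)

```text
clock: 6.48
tcp_pos: [0.4579, -0.3287, 0.0512]
orientation: [-1.351, 0.956, -0.955]
force: [-10.1, 9.4, 27.7]
grip_width: 0.0007
```

step_arm(
  motion=[
    [[1,0,-0.03,0,0,0,0],[1,0,-0.08,0,0,0,0],[1,-0.02,-0.13,0.015,0,0,0],[1,-0.05,-0.17,0.04,0,0,0],[1,-0.09,-0.2,0.065,0,0,0],[1,-0.13,-0.2,0.095,0,0,0],[1,-0.17,-0.2,0.125,0,0,0],[1,-0.21,-0.2,0.155,0,0,0],[1,-0.25,-0.2,0.185,0,0,0],[1,-0.278,-0.2,0.204,0,0,0],[1,-0.278,-0.2,0.204,0,0,0],[1,-0.278,-0.2,0.204,0,0,0]],
  ],
)

```text
clock: 7.98
tcp_pos: [0.5575, -0.0004, 0.2489]
orientation: [-1.351, 0.956, -0.957]
force: [0.5, 0.4, -0.4]
grip_width: 0.0003
```

Run:
```python
from h import *
s=read_state();im=capture("wrist");cv2.imwrite("pics/w2.png",im[:,:,::-1])
print(s["clock"],s["tcp_pos"],s["force"])
for n,z in [("clamp_round_top",.051),("clamp_square_top",.051),("start_key_top",.053),("rocker_on_half",.054)]:
    for d in place_of("wrist",n)[:3]: print(n,np.round(d["centre"],1),round(d["confidence"],2),wray(d["centre"],z,s).round(4))
t=capture("top");cv2.imwrite("pics/t2.png",cv2.resize(t[210:370,170:480,::-1],None,fx=2.5,fy=2.5))
```

```text
7.975 [ 5.57548220e-01 -4.09400290e-04  2.48875193e-01] [ 0.50243389  0.41277345 -0.42710701]
clamp_square_top [582.6 412.5] 0.79 [ 0.4562 -0.3285  0.051 ]
start_key_top [486.2 182.1] 0.7 [ 0.6393 -0.1294  0.053 ]
rocker_on_half [321.6  98.4] 0.83 [0.6566 0.031  0.054 ]
```

View pics/w2.png

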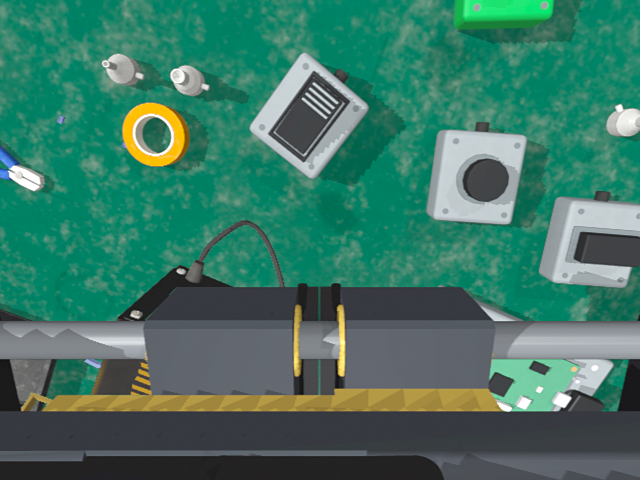

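View pics/t2.png

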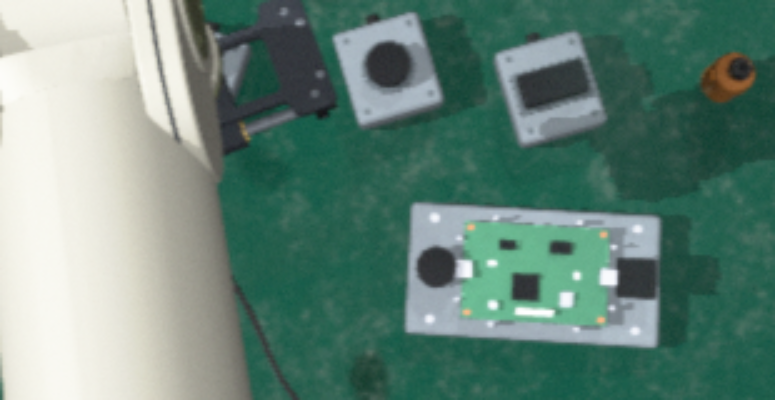

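Run:
```python
from h import *
s=read_state()
e=wray((331.5,81.5),.056,s);b=wray((288.5,147.5),.044,s);c=(e+b)/2
print("end",e,"low",b,np.linalg.norm((e-b)[:2]));u=(e-b)[:2]/np.linalg.norm((e-b)[:2]);print("u",u,np.degrees(np.arctan2(u[1],u[0])),"pt",c[:2]+18*u/1000)
print(ray("top",(249,229),.054),ray("top",(244.5,233.5),.05),"tapeR")
im=cv2.imread("pics/w2.png");cv2.imwrite("pics/w2z.png",cv2.resize(im[30:230,230:540],None,fx=2.5,fy=2.5,interpolation=2))
t=cv2.imread("pics/top0.png");cv2.imwrite("pics/t0z.png",cv2.resize(t[205:275,215:355],None,fx=5,fy=5,interpolation=2))
R=Ro.from_rotvec(s["orientation"]).as_matrix();print(R.T@np.append(u,0))
```

```text
end [0.67163317 0.02752046 0.056     ] low [0.60926524 0.04517839 0.044     ] 0.06481945414356477
u [ 0.96217926 -0.2724171 ] -15.808149281846163 pt [0.65776843 0.03144591]
[0.6551066  0.02957285 0.054     ] [0.64649389 0.03965016 0.05      ] tapeR
[5.75679730e-01 2.15638689e-04 8.17675242e-01]
```

View pics/w2z.png

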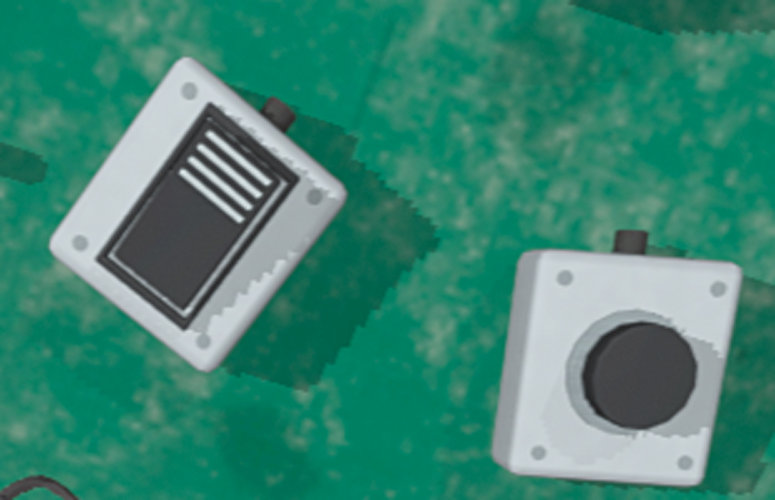

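View pics/t0z.png

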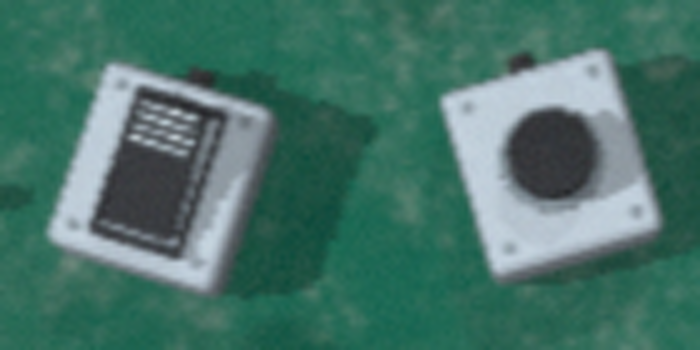

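step_arm(
  motion=[
    [[1,0.001,0.02,0.03,0,0.15,0],[1,0.002,0.05,0.06,0,0.3,0],[1,0.0034,0.09,0.09,0,0.45,0],[1,0.0034,0.13,0.104,0,0.614,0],[1,0.0034,0.164,0.104,0,0.614,0],[1,0.0034,0.164,0.104,0,0.614,0],[1,0.0034,0.164,0.104,0,0.614,0]],
  ],
)

```text
clock: 9.15
tcp_pos: [0.6576, 0.0315, 0.0868]
orientation: [-1.064, 1.408, -1.41]
force: [0.3, -0.1, 0.8]
grip_width: 0.0004
```

Run:
```python
from h import *
s=read_state();im=capture("wrist");cv2.imwrite("pics/w3.png",im[:,:,::-1])
im=capture("scene");cv2.imwrite("pics/s3.png",cv2.resize(im[200:360,180:440,::-1],None,fx=3,fy=3))
print(s["tcp_pos"],Ro.from_rotvec(s["orientation"]).as_matrix().round(3))
```

```text
[0.65758094 0.03152181 0.0867707 ] [[-0.272  0.002  0.962]
 [-0.962  0.    -0.272]
 [-0.001 -1.     0.002]]
```

View pics/w3.png

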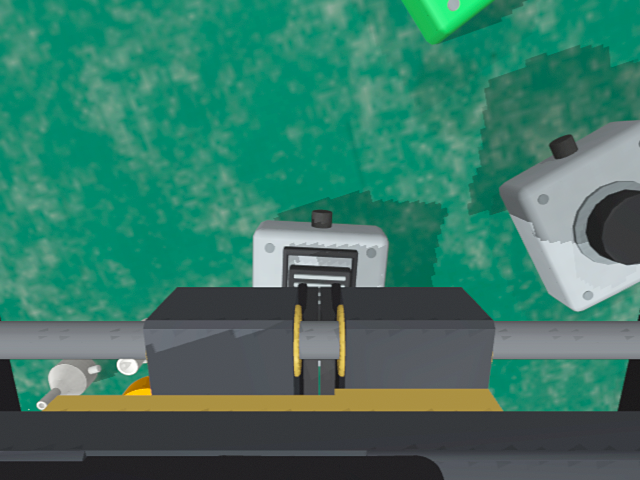

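View pics/s3.png

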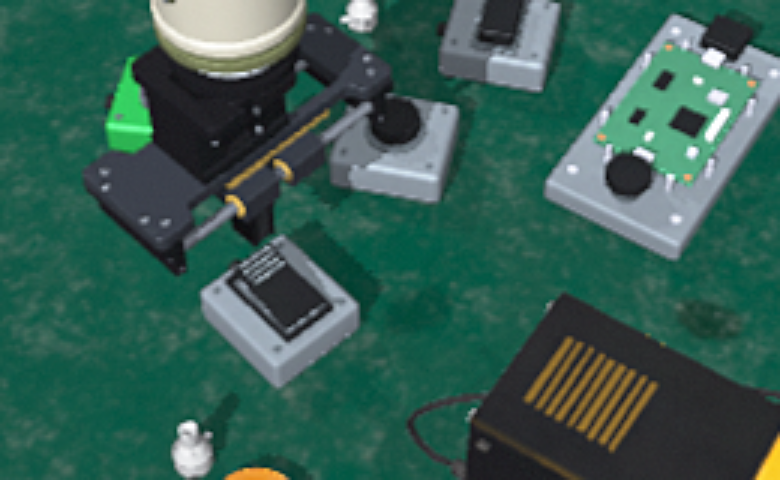

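The tool is lined up and centred across the rocker's ribbed half: the fingertips are at (320,290) in the wrist view. Now I'll press.

step_arm(
  motion=[
    [[1,0,0.018,0,0,0,0],[1,0,0.026,0,0,0,0],[1,0,0.03,0,0,0,0],[1,0,0.033,0,0,0,0],[1,0,0.036,0,0,0,0],[1,0,0.038,0,0,0,0],[1,0,0.039,0,0,0,0],[1,0,0.039,0,0,0,0]],
  ],
)

```text
clock: 10.25
tcp_pos: [0.6579, 0.031, 0.0478]
orientation: [-1.064, 1.407, -1.411]
force: [-1.5, -3.1, 12.3]
grip_width: 0.0008
```

step_arm(
  motion=[
    [[1,0,0.001,0,0,0,0],[1,0,0.002,0,0,0,0],[1,0,0.002,0,0,0,0]],
  ],
)

```text
clock: 10.62
tcp_pos: [0.6581, 0.031, 0.0474]
orientation: [-1.064, 1.407, -1.412]
force: [-8.7, -4.5, 25.8]
grip_width: 0.0004
```

step_arm(
  motion=[
    [[1,0,-0.03,0,0,0,0],[1,0,-0.07,0,0,0,0],[1,0.03,-0.11,-0.015,0,0,0],[1,0.07,-0.15,-0.03,0,0,0],[1,0.11,-0.19,-0.05,0,0,0],[1,0.1335,-0.2,-0.064,0,0,0],[1,0.1335,-0.2,-0.064,0,0,0],[1,0.1335,-0.2,-0.064,0,0,0]],
  ],
)

```text
clock: 11.62
tcp_pos: [0.5591, -0.0784, 0.2435]
orientation: [-1.067, 1.409, -1.408]
force: [0.4, 1.0, -0.3]
grip_width: 0.0003
```

Run:
```python
from h import *
s=read_state();im=capture("wrist");cv2.imwrite("pics/w4.png",im[:,:,::-1])
print(s["clock"],s["tcp_pos"])
for n,z in [("start_key_top",.053),("rocker_on_half",.046),("clamp_round_top",.051)]:
    for d in place_of("wrist",n)[:3]: print(n,np.round(d["centre"],1),round(d["confidence"],2),wray(d["centre"],z,s).round(4))
im=capture("scene");cv2.imwrite("pics/s4.png",cv2.resize(im[180:340,230:460,::-1],None,fx=3.4,fy=3.4))
```

```text
11.625 [ 0.55913636 -0.07842263  0.2435329 ]
start_key_top [351.  118.1] 0.86 [ 0.6368 -0.1283  0.053 ]
start_key_top [165.9 147.2] 0.58 [0.6567 0.0292 0.053 ]
rocker_on_half [166.  146.3] 0.92 [0.6579 0.0314 0.046 ]
rocker_on_half [519.5  90.7] 0.29 [ 0.6199 -0.2703  0.046 ]
clamp_round_top [434.2 285. ] 0.67 [ 0.4714 -0.1659  0.051 ]
```

View pics/w4.png

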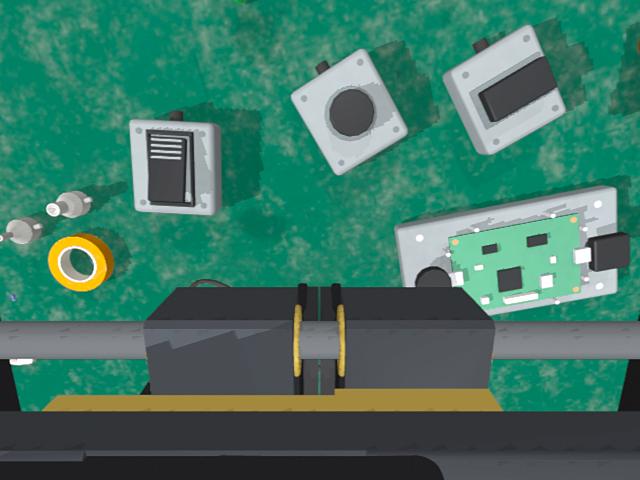

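View pics/s4.png

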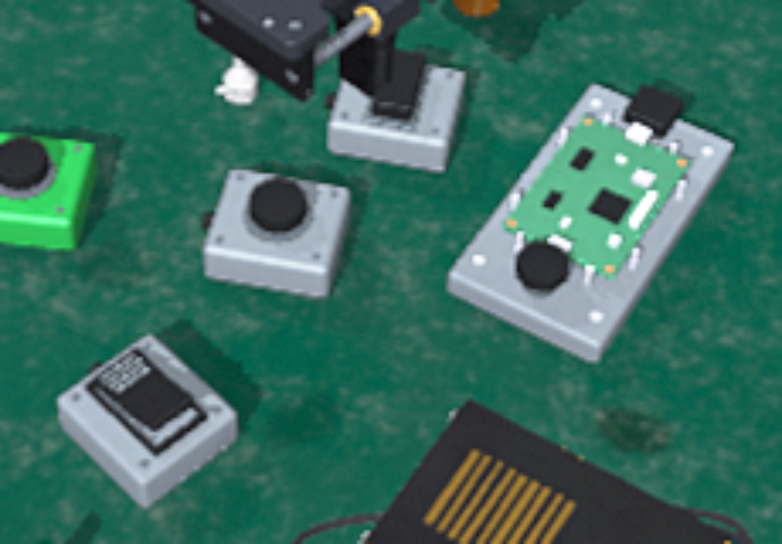

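The plain half of the rocker is now the raised one, so it is on. Both clamps look home. The start key is at (351,113) in the wrist view, which gives (0.638, -0.128), so I'll press it.

step_arm(
  motion=[
    [[1,0.01,0.04,0.03,0,0,0],[1,0.02,0.09,0.06,0,0,0],[1,0.026,0.13,0.0895,0,0,0],[1,0.026,0.16,0.0895,0,0,0],[1,0.026,0.178,0.0895,0,0,0],[1,0.026,0.188,0.0895,0,0,0],[1,0.026,0.194,0.0895,0,0,0],[1,0.026,0.198,0.0895,0,0,0],[1,0.026,0.199,0.0895,0,0,0],[1,0.026,0.199,0.0895,0,0,0],[1,0.026,0.199,0.0895,0,0,0]],
  ],
)

```text
clock: 13.25
tcp_pos: [0.6383, -0.1285, 0.0465]
orientation: [-1.066, 1.408, -1.409]
force: [-5.2, 1.0, 9.2]
grip_width: 0.0001
```

step_arm(
  motion=[
    [[1,0,0.001,0,0,0,0],[1,0,0.001,0,0,0,0],[1,0,-0.015,0,0,0,0],[1,0,-0.05,0,0,0,0],[1,0,-0.1,-0.02,0,0,0],[1,0,-0.15,-0.05,0,0,0],[1,0,-0.2,-0.09,0,0,0],[1,0,-0.2,-0.11,0,0,0],[1,0,-0.2,-0.11,0,0,0]],
  ],
)

```text
clock: 14.38
tcp_pos: [0.5319, -0.0989, 0.2467]
orientation: [-1.065, 1.406, -1.412]
force: [-0.3, -0.4, -0.2]
grip_width: 0.0006
```

Run:
```python
from h import *
s=read_state();im=capture("wrist");cv2.imwrite("pics/w5.png",im[:,:,::-1])
print(s["clock"],s["tcp_pos"],s["force"])
im=capture("scene");cv2.imwrite("pics/s5.png",cv2.resize(im[160:340,230:460,::-1],None,fx=3.3,fy=3.3))
```

```text
14.375 [ 0.53194205 -0.09893117  0.24673628] [-0.31148064 -0.4164049  -0.15249655]
```

View pics/w5.png

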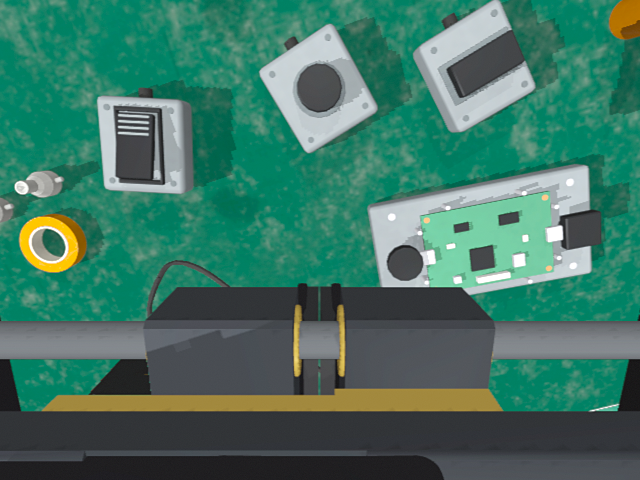

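View pics/s5.png

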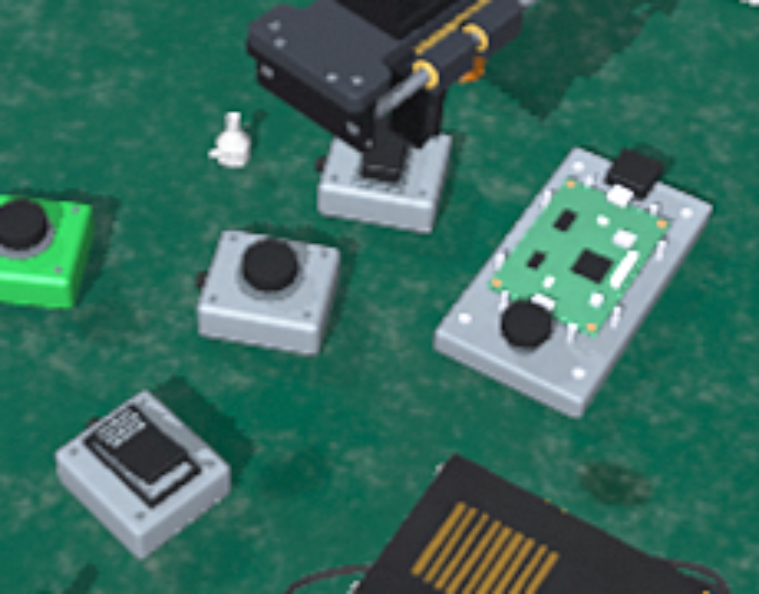

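The rocker at (138,145) is on, the start key at (319,88) is back up, and both clamp heads are low. The arm touches nothing.

```bash
python3 -c "
from plant import *
print(sign_off())"
```

```text
the job is handed in; nothing more can be done
None
```

I did the four steps in order and handed the job in at about 14.5 s. No verdict was reported, and the joint values cannot be read directly, so these checks rest on tool height, force and pictures.

| Step | Fingertip height when pressed | Force at the stop | Expected height |
|---|---|---|---|
| Round clamp home | 51.3 mm | 18 N | 51 mm |
| Square clamp home | 51.2 mm | 28 N | 51 mm |
| Rocker fully over | 47.4 mm | 26 N | about 46 mm |
| Start key in, held about 0.5 s | 46.5 mm | 9 N | 46 mm |

- **Rocker:** it stopped against a hard stop. I put the extra 1.4 mm down to the flat fingertips meeting the tilted paddle at their inner edge. The last pictures show the ribbed half down and the plain half raised.
- **Start key:** 9 N is above the 5.4 N it needs to go fully in. I commanded 1 mm deeper for the last quarter second before letting go. The last pictures show it back up.
- **Bystanders and stop key:** I never touched the stop key, board, bottle, nozzle or tape, and they look unmoved in the last pictures, though I did not measure them. The arm was clear, with about 0 N on the tool.
- **Disagreement:** the networks' first top-view point for the rocker was about 13 mm off the wrist view, and the one for the round clamp was about 4 mm off. I used the wrist view, checked against the pictures, for both.

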